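# Fit the drive gear and spacer sleeve on the leaning gearcase shaft

### The arm

A 6-joint arm with a two-finger parallel gripper is mounted at the origin on the work surface. World frame = base frame: x ahead of the robot, y to its left, z up, the work surface at z = 0. Lengths are in m, angles in degrees, forces in N, time in s.
With the tool pointing down it reaches from about 0.25 to 0.725 m from the base axis. Payload 4 kg.
Tool frame: the origin (TCP) lies where the fingers leave the gripper's body, on its centre line; the fingertips stand 73 mm ahead of it and the grasp point (between the pads) lies 54 mm ahead of it; z points along the fingers, y is the line along which they close (so a half turn about z gives the same grasp; the last joint's range is limited). The gripper opens to 85 mm and grips with 20 to 120 N. Pads are 22 mm wide; open, the fingers measure 114 mm over their backs; the gripper's body (76 mm by 85 mm) begins 54 mm behind the grasp point. The pads swing forward as they close: fully open they stand 13 mm farther back than shut.
Start: joints at [-67.151, 13.785, 0.286, 76.501, 0, 90], TCP at [0.194, -0.461, 0.304] pointing down, gripper open.
Joint ranges: [-155.79, 155.79], [-60.16, 107.12], [-62.33, 73.08], [-114, 123.19], [-81.49, 82.49], [-180, 180]. Speed limits (degrees/s): [159.86, 159.86, 180, 180, 180, 180].

### API

Orientations are given as [roll, pitch, yaw] about the fixed x, y, z axes, in that order (R = Rz(yaw) Ry(pitch) Rx(roll)).
In Python, from bench import manip gives the robot as it stands.
- The arm moves only by the shell command python3 -m creep 'ROWS'. ROWS is JSON, one flat list of numbers, 5 for each row, row after row: the shift along the tool's x, y, z in cm, then the turn about the tool's z in degrees, then the closure, from 0 (fully open) to 1 (shut). A call has 1 to 5 rows; each row is the pose to reach, as a shift and turn from the pose commanded when the call began, along the tool's axes at that moment; what a row does not reach only later rows make up. A row lasts 1/10 s, in which the tool goes at most 50 mm and 8.59 degrees, less where a joint would pass 70% of its speed; a pose out of reach is approached as far as the arm can. A call with a gripper value outside its range is refused whole. The fingers move at their own pace and stop on an object; the grip force is fixed at half the most. Time passes only in rows, so rows that repeat a pose let the fingers close. It gives the time, the measured TCP pose, the force, the opening and the grip force at its end, in the units of the state.
- manip.get_state(): the state, without advancing time (a new reading comes with each control period).
- manip.read_camera(name): name is "scene" or "top" or "wrist"; returns a dict with "pixels" (420x560x3 uint8, red, green, blue), "range_z" (420x560 float32, m along the optical axis (not along the pixel's ray), 0 where there is no reading), "K" (3x3 intrinsics, pixels), "pose" (4x4, takes a point from camera to world coordinates). Camera axes: x right, y down, z forward; pixel columns grow to the right and rows downward; lengths in m; the calibration is good to about 2 mm. A picture is of the moment at which its call begins.
- manip.hand_in(): hands the job in; it is judged then, once.
The state is a dict: "t": time; "joint_pos": joint angles; "joint_velocities": joint speeds; "joint_torque": joint torques, N m; "tool_pos": TCP position; "ee_rot": TCP orientation; "contact_force": force on the tool from outside, world axes, zero at the start; "torque": the same for the moment, N m; "gripper_width": finger opening in m; "finger_force": force on a finger pad.
Only numpy, scipy, OpenCV 4.12 (cv2) and the standard library are available. Lean on these libraries where they do the work, as an engineer would, in place of code of your own. Each camera call takes 0.05 s, during which the arm holds its last target. There are 200 camera calls.

### The job

Assemble the shaft of the gearcase that is clamped leaning in the vise: slide the drive gear on first, toothed side down, then the spacer sleeve on top of it. Both have a D-shaped bore, so turn each one until its flat meets the flat of the shaft, let it go fully home (gear flush on the shaft's shoulder, sleeve flush on the gear's boss) and let go. Leave the piston, the valve and the spanner as they are.

Things in the scene. Friction and masses are not known exactly. Their poses are not given: they have to be found in the camera images.
- shoulder (a point): Shaft of the gearcase half held in the vise: the point on its axis at its shoulder, a flat ring 42 mm across, 10 mm above the case's rim, on which the gear must rest. z is the shaft's axis, out of the case; it leans 30 degrees from vertical, towards the robot's side; y is level; x points up and away from the robot. The frame belongs to the case and does not show which way the shaft's flat faces.
- dee_top (a point): Upper end of the shaft's D section, on the axis, 58 mm above the shoulder; axes as the shoulder's. Shoulder to here the shaft is 30 mm across with one flat, 9 mm from the axis; 2 mm chamfer at this end. The shaft is locked. Its flat faces another way each time, up to 1.2 rad either side of +x; find it by sight or touch: a part held on this end drops when the flats agree within 0.1 to 0.2 rad.
- nose (a point): Tip of the shaft, on the axis, 74 mm above the shoulder and about 0.26 m above the bench; axes as the shoulder's. From the top of the D section to here the shaft is a round threaded nose, 17 mm across, which passes through the D bores whichever way they are turned.
- gear_mid (a point): Steel drive gear, loose on the bench, boss up: toothed wheel 92 mm across, 12 mm thick, under a round boss 48 mm across, 26 mm long; 38 mm high in all, about 0.55 kg. Point: on its axis, 19 mm above the underside; z from teeth to boss. D bore right through, 32.4 mm across, its flat 10.2 mm from the axis on the gear's +x side. Fully home, the point is 19 mm above the shoulder.
- sleeve_mid (a point): Steel spacer sleeve, standing loose on the bench: plain round tube 50 mm across, 60 mm long, either way up, about 0.45 kg. Point: on its axis, half-way up (30 mm); z along its axis. D bore right through, 32.4 mm across, its flat 10.2 mm from the axis on the sleeve's +x side. Fully home on the gear's boss, the point is 68 mm above the shoulder.
- vise: Blue bench vise fixed to the bench. Origin under its swivel base (176 mm across); jaws close along its y, handle reaches 0.19 m along its +y, jaw tops 120 mm high. Over it leans the aluminium gearcase half, up to 0.24 m high, from 100 mm on the vise's -y side to 120 mm on its +y side.
- piston: Bystander: aluminium piston standing crown up, 78 mm across, 62 mm high. Origin at its underside.
- valve: Bystander: engine valve standing on its head, head 40 mm across, thin stem 105 mm high. Origin under the head.
- spanner: Bystander: steel spanner 190 mm long lying flat on the bench. Origin under its middle, its length along x.

How it is judged (in metres and radians):
On the way:
1. the gear is home on the shaft's shoulder (z of gear_mid in the frame of shoulder between 0.017 and 0.021 m and distance between gear_mid and shoulder below 0.0215 m and angle between the z axis of gear_mid and the z axis of shoulder, either way round below 0.08 rad and angle between gear_mid's own z axis and vertical below 0.8 rad), for 0.2 s.
At the end, for the whole second after the job is handed in: The gear is on the shaft toothed side down, its middle 17 to 21 mm above the shoulder (19 mm is fully home), the sleeve above it with its middle 65.5 to 70.5 mm above the shoulder (68 mm is fully home), both square to the shaft within 0.08 rad, on its axis, released and at rest (all of step 1 and z of sleeve_mid in the frame of shoulder between 0.0655 and 0.0705 m and distance between sleeve_mid and shoulder below 0.071 m and angle between the z axis of sleeve_mid and the z axis of shoulder, either way round below 0.08 rad and linear speed of each of gear, sleeve below 0.02 m/s); the robot touches nothing.
It fails at once if the piston is moved by more than 20 mm (distance of piston from where it was at the start of the episode above 0.02 m).
It fails at once if the valve is moved by more than 20 mm or knocked over (distance of valve from where it was at the start of the episode above 0.02 m or angle between valve's own z axis and vertical above 0.5 rad).
It fails at once if the spanner is moved by more than 20 mm (distance of spanner from where it was at the start of the episode above 0.02 m).
It also fails if it takes over 72 s, if anything falls off the work surface, if the arm or the gripper's body presses on something with over 40 N, if the wrist force passes 120 N, or if a joint passes its speed limit or range.

## Working session

There is one attempt and no reset: what is moved stays moved. The work goes in short steps, Python scripts to look and compute and a shell command to move; the robot and the scene stay as the last step left them, time stands still between calls to the robot, and variables do not carry over. Pictures are saved under pics/ and viewed, at most 10 in all, crops included, and the job is handed in when it is done.

```bash
ls; mkdir -p pics; python3 - <<'E'
from bench import manip
import cv2,numpy as np
s=manip.get_state();print(s)
ims=[]
for n in("scene","top","wrist"):
    c=manip.read_camera(n);np.savez(f"pics/{n}0.npz",**c);print(n,c["K"].tolist(),np.round(c["pose"],3).tolist())
    cv2.imwrite(f"pics/{n}0.png",c["pixels"][:,:,::-1])
E
```

```text
pics
{'t': 0.0, 'joint_pos': array([-6.71491490e+01,  1.38319930e+01,  2.14620628e-01,  7.64986310e+01,
        9.11993998e-04,  9.00005760e+01]), 'joint_velocities': array([-0.05571141,  0.01120601,  0.03015534,  0.07483138,  0.01881061,
       -0.02122032]), 'joint_torque': array([-5.33003258e-04, -3.72318792e+01,  2.52407205e+01,  1.69702090e-02,
        1.53970814e-05,  4.30246686e-06]), 'tool_pos': array([ 0.19399317, -0.46033793,  0.30302059]), 'ee_rot': array([-1.79883997e+02, -9.10825864e-04,  2.28502732e+01]), 'contact_force': array([-0.74402085,  0.08878504, -0.55939342]), 'torque': array([ 0.00528235, -0.04099662,  0.02066393]), 'finger_force': 0.0, 'gripper_width': 0.08517754485283532}
scene [[411.39246515154935, 0.0, 278.07871555936606], [0.0, 411.39246515154935, 209.48089367479318], [0.0, 0.0, 1.0]] [[-0.693, 0.421, -0.586, 1.185], [0.721, 0.43, -0.544, 0.389], [0.023, -0.799, -0.601, 0.744], [0.0, 0.0, 0.0, 1.0]]
top [[507.56320864485497, 0.0, 280.6840033104215], [0.0, 507.56320864485497, 203.54776659021533], [0.0, 0.0, 1.0]] [[0.001, -0.995, 0.095, 0.505], [-1.0, -0.0, 0.005, -0.13], [-0.005, -0.095, -0.995, 1.451], [0.0, 0.0, 0.0, 1.0]]
wrist [[359.98974542893177, 0.0, 277.73288866147055], [0.0, 359.98974542893177, 209.95282994422362], [0.0, 0.0, 1.0]] [[0.389, -0.88, -0.272, 0.264], [-0.921, -0.372, -0.113, -0.432], [-0.002, 0.295, -0.956, 0.374], [0.0, 0.0, 0.0, 1.0]]
```

View pics/scene0.png

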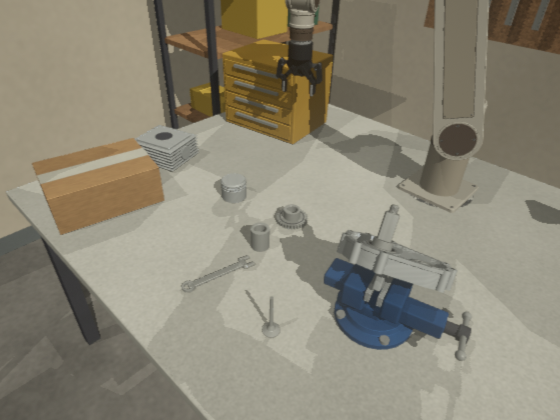

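View pics/top0.png

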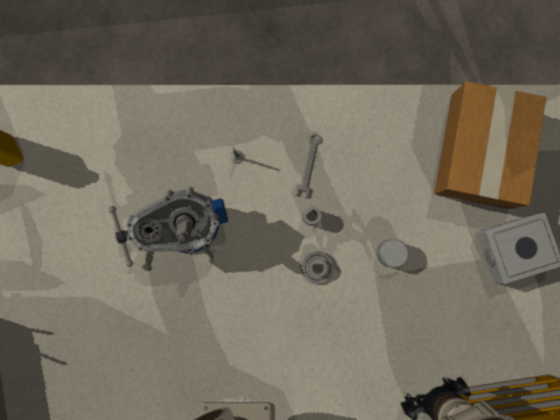

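```bash
cat > h.py <<'E'
import numpy as np, cv2
def cloud(c):
    z=c["range_z"];v,u=np.indices(z.shape);K=c["K"]
    p=np.stack([(u-K[0,2])/K[0,0]*z,(v-K[1,2])/K[1,1]*z,z],-1)
    P=p@c["pose"][:3,:3].T+c["pose"][:3,3]; P[z==0]=np.nan
    return P
E
python3 - <<'E'
from h import *
T=dict(np.load("pics/top0.npz"));S=dict(np.load("pics/scene0.npz"))
P=cloud(T);Q=cloud(S)
for n,(u,v) in dict(gear=(317,267),sleeve=(312,216),piston=(392,253),valve=(237,155),noseish=(183,230)).items():
    w=P[v-18:v+19,u-18:u+19].reshape(-1,3);w=w[w[:,2]>.02]
    print(n,len(w),P[v,u].round(3),w.min(0).round(3),w.max(0).round(3))
    if n in("gear","sleeve"):
        for h in ((.030,.046) if n=="gear" else (.05,.07),):
            b=w[(w[:,2]>h[0])&(w[:,2]<h[1])];c,r=cv2.minEnclosingCircle(b[:,:2].astype(np.float32));print(c,r,np.median(b[:,2]))
# shaft cloud
for n,X in(("top",P),("scene",Q)):
    w=X.reshape(-1,3);w=w[(abs(w[:,0]-.42)<.15)&(abs(w[:,1]-.06)<.12)&(w[:,2]>.205)&(w[:,2]<.3)]
    print(n,len(w),w.mean(0),w[np.argsort(-w[:,2])[:5]].round(3).tolist())
a=cv2.resize(T["pixels"][170:290,100:240],None,fx=4,fy=4,interpolation=2)
b=cv2.resize(S["pixels"][185:285,330:410],None,fx=4.8,fy=4.8,interpolation=2)
m=np.zeros((480,a.shape[1]+b.shape[1],3),np.uint8);m[:,:a.shape[1]]=a;m[:b.shape[0],a.shape[1]:]=b[:480]
print(m.shape)
cv2.imwrite("pics/m1.png",m[:,:,::-1][:,:800])
E
```

```text
gear 154 [ 0.462 -0.226 -0.   ] [ 0.439 -0.253  0.02 ] [ 0.486 -0.201  0.047]
(0.4623786211013794, -0.22525069117546082) 0.024310491979122162 0.03701745611059637
sleeve 196 [ 0.608 -0.213 -0.001] [ 0.582 -0.232  0.023] [ 0.631 -0.183  0.067]
(0.6064597368240356, -0.20787155628204346) 0.02516484260559082 0.05907745192277214
piston 702 [ 0.502 -0.426  0.062] [ 0.464 -0.472  0.02 ] [ 0.541 -0.394  0.07 ]
valve 28 [0.779 0.001 0.028] [0.775 0.    0.024] [0.783 0.008 0.108]
noseish 1361 [0.557 0.107 0.251] [0.515 0.076 0.02 ] [0.606 0.174 0.271]
top 187 [0.55147534 0.10822141 0.24642737] [[0.539, 0.105, 0.271], [0.535, 0.11, 0.269], [0.542, 0.103, 0.269], [0.542, 0.11, 0.268], [0.544, 0.106, 0.267]]
scene 346 [0.55801234 0.11402465 0.24247716] [[0.544, 0.109, 0.267], [0.546, 0.112, 0.267], [0.548, 0.104, 0.266], [0.542, 0.11, 0.266], [0.546, 0.106, 0.266]]
(480, 944, 3)
```

View pics/m1.png

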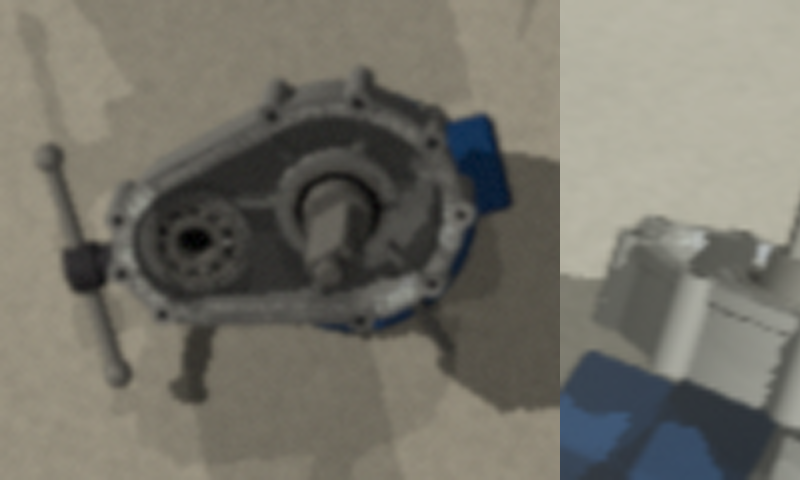

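```bash
cat > d.py <<'E'
import sys,numpy as np
from bench import manip
from scipy.spatial.transform import Rotation as R
x,y,z,w=map(float,sys.argv[1:5]);s=manip.get_state()
r=R.from_euler("xyz",s["ee_rot"],degrees=True)
d=r.inv().apply(np.array([x,y,z])-s["tool_pos"])*100
print("t",round(s["t"],2),"go",d.round(2),"turn",round((s["ee_rot"][2]-w+180)%360-180,1),"rot",s["ee_rot"].round(2),"j",s["joint_pos"].round(0),"F",s["contact_force"].round(1))
E
python3 -m creep '[37.7,-10.7,-5.7,22.8,0, 37.7,-10.7,-5.7,22.8,0, 37.7,-10.7,-5.7,22.8,0, 37.7,-10.7,-5.7,22.8,0, 37.7,-10.7,-5.7,22.8,0]'
python3 d.py 0.5 -0.215 0.36 0
```

```text
t: 0.65
tool_pos: [0.3769, -0.3143, 0.3378]
ee_rot: [-180.0, 0.0, -0.0]
contact_force: [0.7, -1.0, 0.8]
gripper_width: 0.0854
finger_force: 0.0
t 0.65 go [12.31 -9.93 -2.22] turn -0.0 rot [-1.7999e+02  2.0000e-02 -0.0000e+00] j [-40.  12.   3.  81.  -0. 140.] F [ 0.7 -1.   0.8]
```

```bash

python3 -m creep '[12.3,-9.9,-2.2,0,0, 12.3,-9.9,-2.2,0,0, 12.3,-9.9,-2.2,0,0, 12.3,-9.9,-2.2,0,0, 12.3,-9.9,-2.2,0,0]' | grep pos
python3 - <<'E'
from bench import manip
import cv2,numpy as np
c=manip.read_camera("wrist");np.savez("pics/w1.npz",**c);cv2.imwrite("pics/w1.png",c["pixels"][:,:,::-1])
E
python3 d.py 0.54 0.107 0.44 30
```

```text
tool_pos: [0.5, -0.2151, 0.3591]
t 1.2 go [  4.18 -32.31  -8.1 ] turn -29.9 rot [-1.8e+02  9.0e-02  1.4e-01] j [-23.  18.  14.  86.  -0. 156.] F [-0.3  0.2 -0. ]
```

View pics/w1.png

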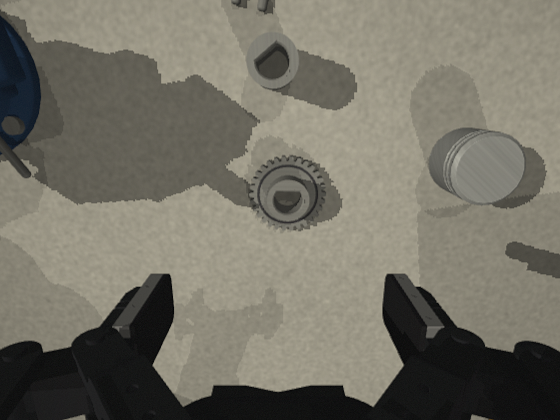

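```bash

python3 -m creep '[4.2,-32.3,-8.1,-30,0, 4.2,-32.3,-8.1,-30,0, 4.2,-32.3,-8.1,-30,0, 4.2,-32.3,-8.1,-30,0, 4.2,-32.3,-8.1,-30,0]' | grep pos
python3 d.py 0.54 0.107 0.44 30
```

```text
tool_pos: [0.529, 0.0236, 0.4205]
t 1.7 go [ 5.11 -6.68 -1.96] turn -0.1 rot [1.7999e+02 4.0000e-02 2.9910e+01] j [  3.  17.  21.  95.  -0. 153.] F [ 1.2 -0.4 -1. ]
```

```bash

python3 -m creep '[5.1,-6.7,-2,0,0, 5.1,-6.7,-2,0,0, 5.1,-6.7,-2,0,0, 5.1,-6.7,-2,0,0]' | grep pos
python3 - <<'E'
from bench import manip
import cv2,numpy as np
c=manip.read_camera("wrist");np.savez("pics/w2.npz",**c)
c1=np.load("pics/w1.npz")["pixels"]
r=lambda a:cv2.resize(a,(400,400),interpolation=cv2.INTER_CUBIC)
a=np.vstack([np.hstack([r(c1[20:100,232:312]),r(c1[155:235,248:328])])])
b=cv2.resize(c["pixels"],(266,200))
cv2.imwrite("pics/w2.png",c["pixels"][:,:,::-1]);cv2.imwrite("pics/w1c.png",a[:,:,::-1])
E
```

```text
tool_pos: [0.5402, 0.1065, 0.4398]
```

View pics/w2.png

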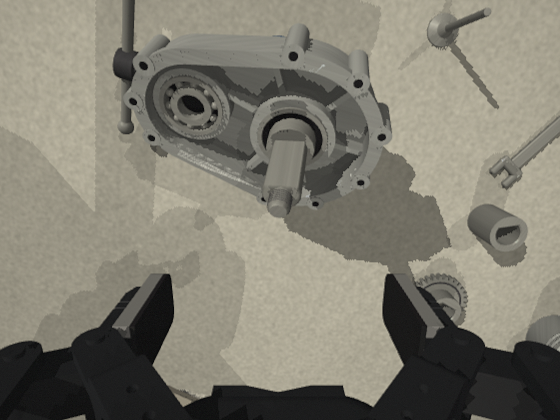

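View pics/w1c.png

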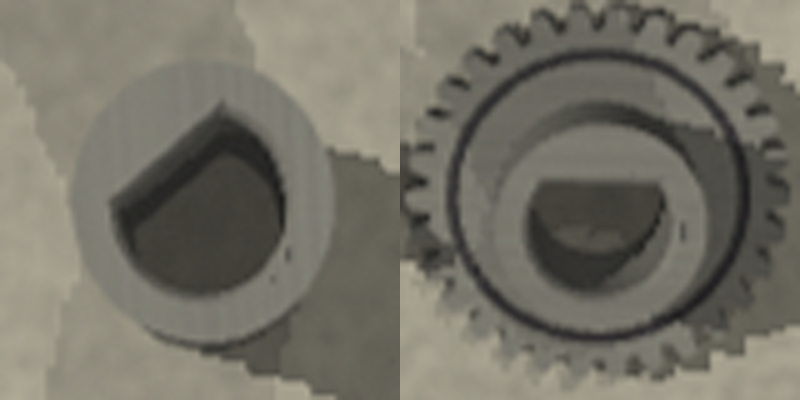

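```bash
cat > fit.py <<'E'
from h import *
from scipy.optimize import least_squares
import sys
def frame(p):
    a=np.radians(p[3]);h=np.array([np.cos(a),np.sin(a),0]) # horizontal away dir
    zc=np.array([0,0,1.]);s,c=.5,np.sqrt(.75)
    z=-s*h+c*zc;x=c*h+s*zc;return np.stack([x,np.cross(z,x),z],1),np.array(p[:3])
def sdf(p,w):
    R,o=frame(p);q=(w-o)@R;r=np.hypot(q[:,0],q[:,1]);f=np.radians(p[4])
    u=q[:,0]*np.cos(f)+q[:,1]*np.sin(f);z=q[:,2]
    d=np.max([r-.015,u-.009,z-.058],0);n=np.max([r-.0085,z-.074],0);sh=np.max([r-.021,z],0)
    return np.min([d,n,sh],0)
def fit(w,p0):
    best=None
    for f in range(-75,76,15):
        p=list(p0)+[f]
        k=w
        for it in range(3):
            R,o=frame(p);q=(w-o)@R;k=w[(np.hypot(q[:,0],q[:,1])<.026-.002*it)&(q[:,2]>.004)&(q[:,2]<.08)]
            s=least_squares(lambda v:sdf(v,k)*1000,p,loss="soft_l1",x_scale=[.005,.005,.005,5,20],diff_step=1e-4);p=s.x
        c=s.cost/len(k)
        if best is None or c<best[0]: best=(c,p,len(k),f)
        print(f,round(c,4),len(k),np.round(p,4))
    return best
if __name__=="__main__":
    C=dict(np.load(sys.argv[1]));w=cloud(C).reshape(-1,3);w=w[np.isfinite(w).all(1)]
    w=w[(abs(w[:,0]-.56)<.08)&(abs(w[:,1]-.105)<.06)&(w[:,2]>.19)]
    b=fit(w,[.575,.105,.201,0.]);R,o=frame(b[1]);print("BEST",b[0],np.round(b[1],4),b[2],"nose",o+R[:,2]*.074,"deetop",o+R[:,2]*.058,"z",R[:,2])
E
python3 fit.py pics/w2.npz|tail -4; python3 fit.py pics/scene0.npz|tail -1;python3 fit.py pics/top0.npz|tail -1
python3 - <<'E'
from h import *
C=dict(np.load("pics/w1.npz"));K=C["K"];T=C["pose"]
def ray(u,v,h):
    d=T[:3,:3]@np.array([(u-K[0,2])/K[0,0],(v-K[1,2])/K[1,1],1]);return (T[:3,3]+d*(h-T[2,3])/d[2])[:2]
P=cloud(C)
for n,o,a,b,h,R0 in(("sleeve",(232,20),(112,203),(222,103),.060,.025),("gear",(248,155),(140,182),(265,184),.038,.024)):
    A,B=[ray(o[0]+p[0]/5-.4,o[1]+p[1]/5-.4,h) for p in(a,b)];
    w=P[o[1]:o[1]+80,o[0]:o[0]+80].reshape(-1,3);w=w[abs(w[:,2]-h)<.006];c,r=cv2.minEnclosingCircle(w[:,:2].astype(np.float32))
    e=B-A;m=(A+B)/2-c;nn=np.array([-e[1],e[0]]);nn*=np.sign(nn@m);print(n,c,r,len(w),np.median(w[:,2]),"chord",np.hypot(*e),"flatdist",m@nn/np.hypot(*nn),"yaw",np.degrees(np.arctan2(nn[1],nn[0])))
E
```

```text
45 0.0956 2519 [ 0.5754  0.1139  0.2006 14.2772 16.1554]
60 0.0956 2519 [ 0.5754  0.1139  0.2006 14.278  16.1546]
75 0.0956 2519 [ 0.5754  0.1139  0.2006 14.2788 16.1539]
BEST 0.09561333384536358 [ 0.5754  0.1139  0.2006 14.2786 16.154 ] 2519 nose [0.53959166 0.10482115 0.26464023] deetop [0.54734452 0.10679425 0.25078383] z [-0.48455386 -0.12331893  0.8660254 ]
BEST 0.4722629000435737 [ 0.5748  0.1159  0.1988 14.5728 14.8171] 491 nose [0.53896357 0.10654487 0.26290361] deetop [0.5467062  0.10855775 0.24904721] z [-0.48391433 -0.12580509  0.8660254 ]
BEST 0.4929890022084909 [ 0.5717  0.1157  0.2    14.8784 14.1595] 220 nose [0.53590646 0.10615561 0.26406441] deetop [0.54363824 0.10820975 0.250208  ] z [-0.48323657 -0.12838387  0.8660254 ]
sleeve (0.6110051870346069, -0.21013185381889343) 0.025155961513519287 1521 0.06038206543561969 chord 0.027250220993181806 flatdist 0.010710049644068586 yaw 39.961948584454
gear (0.46673595905303955, -0.22737333178520203) 0.02433120831847191 903 0.03818264591159337 chord 0.028026930898946773 flatdist 0.009962872070750365 yaw -0.6480427027224047
```

```bash

python3 d.py 0.4667 -0.2274 0.25 163.2
python3 -m creep '[0,0,0,-8.5,0, 0,0,0,-17,0, 0,0,0,-25.5,0, 0,0,0,-34,0, 0,0,0,-42.5,0]' | grep rot
python3 -m creep '[0,0,0,-8.5,0, 0,0,0,-17,0, 0,0,0,-25.5,0, 0,0,0,-34,0, 0,0,0,-42.5,0]' | grep rot
python3 d.py 0.4667 -0.2274 0.25 163.2
```

```text
t 2.15 go [-22.97  25.21  19.01] turn -133.3 rot [1.7998e+02 8.0000e-02 2.9940e+01] j [ 11.  20.  28.  99.  -0. 161.] F [ 0.6 -0.5 -0.2]
ee_rot: [-180.0, 0.1, 72.7]
ee_rot: [-179.9, 0.0, 115.2]
t 3.15 go [-26.93 -20.75  19.01] turn -48.0 rot [-1.7993e+02  1.0000e-02  1.1516e+02] j [11. 20. 28. 99. -0. 76.] F [-0.8 -0.5 -0.4]
```

```bash

python3 -m creep '[-26.9,-20.8,19,-48,0, -26.9,-20.8,19,-48,0, -26.9,-20.8,19,-48,0, -26.9,-20.8,19,-48,0, -26.9,-20.8,19,-48,0]' | grep pos
python3 d.py 0.4667 -0.2274 0.22 163.2
```

```text
tool_pos: [0.4933, -0.0987, 0.323]
t 3.65 go [ -2.8  -12.83  10.31] turn -7.2 rot [-1.7997e+02 -2.0000e-02  1.5604e+02] j [-11.  14.   3.  79.  -0.  13.] F [ 1.3 -1.3 -0. ]
```

```bash

python3 -m creep '[-2.8,-12.8,10.3,-7.2,0, -2.8,-12.8,10.3,-7.2,0, -2.8,-12.8,10.3,-7.2,0, -2.8,-12.8,10.3,-7.2,0, -2.8,-12.8,10.3,-7.2,0]' | grep pos
python3 d.py 0.4667 -0.2274 0.087 163.2
```

```text
tool_pos: [0.4659, -0.2258, 0.2191]
t 4.15 go [-0.19 -0.14 13.21] turn -0.5 rot [179.97  -0.27 162.75] j [-26.  19.  -6.  66.  -0.  -9.] F [ 0.4  1.1 -0.8]
```

```bash

python3 - <<'E'
from bench import manip
from h import *
c=manip.read_camera("wrist");np.savez("pics/w3.npz",**c);w=cloud(c).reshape(-1,3);w=w[np.isfinite(w).all(1)]
w=w[(abs(w[:,2]-.038)<.006)&(np.hypot(w[:,0]-.4667,w[:,1]+.2274)<.036)];print(len(w),cv2.minEnclosingCircle(w[:,:2].astype(np.float32)),w.mean(0))
E
python3 d.py 0.4667 -0.2274 0.087 163.2
```

```text
2160 ((0.46574851870536804, -0.22789520025253296), 0.024313557893037796) [ 0.46618081 -0.22753558  0.03806487]
t 4.2 go [-0.04 -0.3  13.37] turn -0.3 rot [ 1.7995e+02 -1.0000e-01  1.6289e+02] j [-26.  19.  -6.  66.   0.  -9.] F [-0.1  0.8 -0.6]
```

```bash

python3 -m creep '[0,0,4.5,0,0, 0,0,9,0,0, 0,0,12,0,0, 0,0,13.3,0,0, 0,0,13.3,0,0]' 
python3 d.py 0.4662 -0.2276 0.087 163.2
python3 -m creep '[0,0,0,0,1, 0,0,0,0,1, 0,0,0,0,1, 0,0,0,0,1, 0,0,0,0,1]'
```

```text
t: 4.7
tool_pos: [0.4686, -0.2218, 0.0875]
ee_rot: [180.0, -0.1, 163.2]
contact_force: [0.4, 0.4, -0.0]
gripper_width: 0.0856
finger_force: 0.0
t 4.7 go [ 0.07 -0.62  0.05] turn 0.0 rot [ 1.7995e+02 -1.3000e-01  1.6323e+02] j [-25.  27. -15.  47.   0.  -9.] F [ 0.4  0.4 -0. ]
t: 5.2
tool_pos: [0.4703, -0.2246, 0.0907]
ee_rot: [-179.9, 0.3, 163.1]
contact_force: [-1.8, -1.6, 6.3]
gripper_width: 0.0463
finger_force: 61.3
```

```bash

python3 -m creep '[0,0,-4,0,1, 0,0,-8,0,1, 0,0,-12,0,1, 0,0,-16,0,1, 0,0,-20,0,1]' 
python3 d.py 0.50 0 0.38 194.3
python3 - <<'E'
from bench import manip
from h import *
c=manip.read_camera("wrist");np.savez("pics/w4.npz",**c);cv2.imwrite("pics/w4.png",c["pixels"][:,:,::-1])
E
```

```text
t: 5.7
tool_pos: [0.4681, -0.2229, 0.2897]
ee_rot: [180.0, -0.0, 163.1]
contact_force: [1.1, 0.5, -5.6]
gripper_width: 0.0461
finger_force: 65.1
t 5.7 go [ 3.42 22.26 -9.01] turn -31.2 rot [ 1.7997e+02 -4.0000e-02  1.6312e+02] j [-25.  16.   1.  75.   0.  -9.] F [ 1.1  0.5 -5.6]
```

View pics/w4.png

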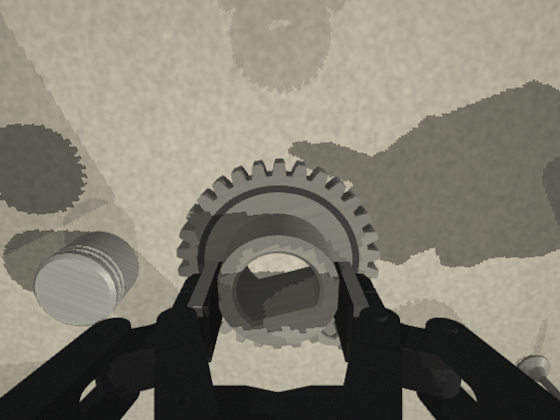

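```bash

python3 d.py 0.5119 0.0977 0.385 194.3
python3 -m creep '[5,30,-9.5,-31.2,1, 5,30,-9.5,-31.2,1, 5,30,-9.5,-31.2,1, 5,30,-9.5,-31.2,1, 5,30,-9.5,-31.2,1]' 
python3 d.py 0.5119 0.0977 0.385 194.3
```

```text
t 5.75 go [ 5.28 31.98 -8.87] turn -31.2 rot [-179.93    0.66  163.12] j [-25.  16.   2.  76.   0.  -9.] F [ 2.9 -1.2 -0.2]
t: 6.25
tool_pos: [0.4989, 0.0151, 0.363]
ee_rot: [180.0, -0.0, -165.6]
contact_force: [1.7, 0.1, -5.5]
gripper_width: 0.0464
finger_force: 65.3
t 6.25 go [-3.31  7.67 -2.2 ] turn 0.1 rot [ 1.7997e+02 -3.0000e-02 -1.6561e+02] j [  2.  13.   8.  85.   0. -13.] F [ 1.7  0.1 -5.5]
```

```bash

python3 -m creep '[0,0,-2.2,0,1, -3.3,4,-2.2,0,1, -3.3,7.7,-2.2,0,1, -3.3,7.7,-2.2,0,1, -3.3,7.7,-2.2,0,1]' |grep pos
python3 d.py 0.5119 0.0977 0.36 194.3
```

```text
tool_pos: [0.5118, 0.0969, 0.384]
t 6.75 go [-0.03  0.07  2.4 ] turn 0.2 rot [-1.7999e+02 -1.0000e-01 -1.6553e+02] j [11. 15. 14. 89. -0. -4.] F [ 0.2 -0.1 -4.8]
```

```bash

python3 -m creep '[0,0,1.5,0.2,1, 0,0,2.2,0.2,1, 0,0,2.5,0.2,1, 0,0,2.8,0.2,1, 0,0,3.1,0.2,1]' |grep -v t:
python3 -m creep '[0,0,0.2,0,1, 0,0,0.4,0,1]' |grep -v t:
```

```text
tool_pos: [0.5116, 0.0951, 0.3558]
contact_force: [-10.4, -3.5, 12.7]
gripper_width: 0.0461
finger_force: 67.4
tool_pos: [0.5107, 0.0948, 0.354]
contact_force: [-14.0, -5.5, 18.6]
gripper_width: 0.0463
finger_force: 68.2
```

```bash
cat > tilt.py <<'E'
import sys
from bench import manip
from h import *
from scipy.spatial.transform import Rotation as R
c=manip.read_camera("wrist");s=manip.get_state()
np.savez(sys.argv[1],**c,tp=s["tool_pos"],tr=s["ee_rot"]);cv2.imwrite(sys.argv[1].replace("npz","png"),c["pixels"][:,:,::-1])
P=cloud(c).reshape(-1,3);P=P[np.isfinite(P).all(1)]
q=R.from_euler("xyz",s["ee_rot"],degrees=True).inv().apply(P-s["tool_pos"])
q=q[(q[:,0]>-.03)&(q[:,0]<.07)&(abs(q[:,1])<.046)&(q[:,2]>.03)&(q[:,2]<.13)&~((abs(q[:,1])>.022)&(q[:,2]<.078)&(q[:,0]<.015))]
g=np.random.default_rng(0)
for k in range(2):
    b=None
    for i in range(600):
        a=q[g.choice(len(q),3)];n=np.cross(a[1]-a[0],a[2]-a[0]);l=np.linalg.norm(n)
        if l<1e-5: continue
        n/=l
        if abs(n[1])>.35: continue
        m=abs((q-a[0])@n)<.001
        if b is None or m.sum()>b.sum():b=m
    w=q[b];o=w.mean(0);n=np.linalg.svd(w-o,full_matrices=0)[2][2];n*=-np.sign(n[2])
    print(len(w),"normal",n.round(3),"tilt to +x",np.degrees(np.arctan2(n[0],-n[2])).round(1),"side",np.degrees(np.arcsin(n[1])).round(1),"c",o.round(4),"at axis x0: z",((o@n)/n[2]).round(4),"circ",[np.round(v,4) for v in cv2.minEnclosingCircle((w[:,:2]).astype(np.float32))])
    q=q[~b]
E
python3 -m creep '[0,0,0.2,0,1, 0,0,0.4,0,1, 0,0,0.6,0,1]' |grep -v t:
python3 tilt.py pics/t1.npz
```

```text
tool_pos: [0.5092, 0.0944, 0.3479]
contact_force: [-18.0, -5.1, 17.3]
gripper_width: 0.046
finger_force: 69.6
8034 normal [ 0.213 -0.003 -0.977] tilt to +x 12.3 side -0.2 c [ 0.0245 -0.0011  0.0816] at axis x0: z 0.0762 circ [array([ 0.0058, -0.0009]), np.float64(0.045)]
6098 normal [ 0.216 -0.01  -0.976] tilt to +x 12.5 side -0.6 c [0.0056 0.0002 0.051 ] at axis x0: z 0.0498 circ [array([0.0052, 0.0008]), np.float64(0.0264)]
```

```bash

python3 -m creep '[0,0,0.3,0,1, 0,0,0.6,0,1, 0,0,0.9,0,1, 0,0,1.0,0,1]' |grep -v t:
python3 tilt.py pics/t2.npz
```

```text
tool_pos: [0.508, 0.0942, 0.3358]
contact_force: [-17.8, -6.4, 12.4]
gripper_width: 0.0464
finger_force: 65.7
7706 normal [ 0.472 -0.003 -0.882] tilt to +x 28.1 side -0.2 c [ 0.0109 -0.0007  0.0803] at axis x0: z 0.0744 circ [array([ 0.008 , -0.0009]), np.float64(0.0444)]
6432 normal [ 0.472 -0.001 -0.881] tilt to +x 28.2 side -0.0 c [0.0101 0.0001 0.0505] at axis x0: z 0.0451 circ [array([0.0072, 0.0011]), np.float64(0.0278)]
```

```bash

python3 -m creep '[0,0,0.1,0,1, 0,0,0.15,0,1, 0,0,-1,0,1, 1,0,-5,0,1, 1,0,-5,0,1]' |grep -v t:
python3 tilt.py pics/t3.npz
```

```text
tool_pos: [0.5041, 0.0935, 0.3894]
contact_force: [1.1, -0.5, -4.4]
gripper_width: 0.0463
finger_force: 63.9
7204 normal [ 0.463 -0.006 -0.886] tilt to +x 27.6 side -0.4 c [ 0.0118 -0.0008  0.0783] at axis x0: z 0.0721 circ [array([ 0.0077, -0.0014]), np.float64(0.0443)]
6208 normal [ 0.455 -0.004 -0.89 ] tilt to +x 27.1 side -0.2 c [ 0.0105 -0.      0.0486] at axis x0: z 0.0432 circ [array([0.0077, 0.0013]), np.float64(0.0277)]
```

View pics/t3.png

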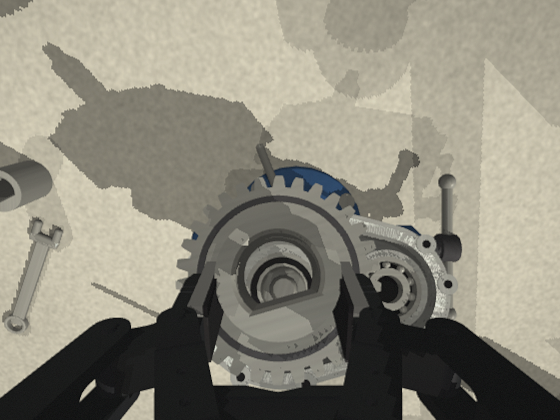

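```bash
cat > axis.py <<'E'
import sys
from h import *
from scipy.spatial.transform import Rotation as R
d=dict(np.load(sys.argv[1]));th=np.radians(float(sys.argv[2]));top=float(sys.argv[3]);rad=float(sys.argv[4])
P=cloud(d).reshape(-1,3);P=P[np.isfinite(P).all(1)]
q=R.from_euler("xyz",d["tr"],degrees=True).inv().apply(P-d["tool_pos"] if "tool_pos" in d else P-d["tp"])
# part frame: axis a (up), u toward tool +x
a=np.array([np.sin(th),0,-np.cos(th)]);u=np.array([np.cos(th),0,np.sin(th)])
A,U,V=q@a,q@u,q[:,1]
m=(abs(A-top)<.0015)&(abs(U)<.06)&(abs(V)<.03)
for lo,hi in((-.006,.006),(-.015,-.008),(.008,.015)):
    k=m&(V>lo)&(V<hi);x=np.sort(U[k]);g=np.where(np.diff(x)>.003)[0]
    print((lo,hi),"U runs mm:",[(1000*s[0]).round(1).tolist() for s in np.split(x,g+1)], [(1000*s[-1]).round(1).tolist() for s in np.split(x,g+1)])
x=U[m&(abs(V)<.006)];c=x.max()-rad
o=u*c+a*top;print("U center",c,"top centre in tool",o,"axis meets: ")
E
python3 axis.py pics/t3.npz 27.4 -0.0385 0.024; python3 d.py 0.5 0.1 0.38 194.3
```

```text
(-0.006, 0.006) U runs mm: [9.2, 47.9] [24.6, 57.2]
(-0.015, -0.008) U runs mm: [10.4, 42.4] [24.9, 56.2]
(0.008, 0.015) U runs mm: [11.4] [55.3]
U center 0.03323297036868882 top centre in tool [0.01178705 0.         0.0494747 ] axis meets: 
t 8.8 go [0.25 0.72 0.69] turn -0.2 rot [-179.98    0.47 -165.9 ] j [11. 14. 13. 88.  0. -4.] F [ 0.2  0.4 -5.2]
```

```bash

python3 d.py 0.5311 0.1026 0.3531 194.3
python3 -m creep '[-2.7,-0.2,0,0,1, -2.7,-0.2,2.5,0,1, -2.7,-0.2,3.1,0,1, -2.7,-0.2,3.1,0,1]' |grep -v t:
python3 d.py 0.5311 0.1026 0.3531 194.3
python3 tilt.py pics/t4.npz
```

```text
t 8.8 go [-2.81  0.22  3.4 ] turn -0.2 rot [-179.98    0.47 -165.9 ] j [11. 14. 13. 88.  0. -4.] F [ 0.2  0.4 -5.2]
tool_pos: [0.5285, 0.098, 0.35]
contact_force: [0.8, -0.5, -4.8]
gripper_width: 0.0464
finger_force: 63.8
t 9.2 go [-0.37  0.38 -0.32] turn -0.2 rot [ 179.98   -0.34 -165.88] j [11. 18. 12. 85.  0. -4.] F [ 0.8 -0.5 -4.8]
8328 normal [ 0.451 -0.001 -0.893] tilt to +x 26.8 side -0.1 c [ 0.0122 -0.0009  0.0821] at axis x0: z 0.0759 circ [array([ 0.0043, -0.0006]), np.float64(0.0454)]
6295 normal [ 0.446  0.001 -0.895] tilt to +x 26.5 side 0.1 c [0.0106 0.0002 0.0522] at axis x0: z 0.0469 circ [array([0.0078, 0.0008]), np.float64(0.0276)]
```

```bash

python3 -m creep '[-0.4,0.4,-0.3,-0.2,1, -0.4,0.4,-0.3,-0.2,1, -0.4,0.4,-0.3,-0.2,1]' |grep -v t:
python3 d.py 0.5311 0.1026 0.3531 194.3
python3 tilt.py pics/t5.npz
python3 axis.py pics/t5.npz 27 -0.0385 0.024
python3 - <<'E'
from h import *
i=cv2.imread("pics/t5.png")[190:370,180:400];cv2.imwrite("pics/t5c.png",cv2.resize(i,None,fx=3,fy=3,interpolation=cv2.INTER_CUBIC))
E
```

```text
tool_pos: [0.5327, 0.1034, 0.3567]
contact_force: [0.2, 0.6, -4.2]
gripper_width: 0.0455
finger_force: 63.9
t 9.55 go [ 0.18 -0.04  0.36] turn 0.1 rot [-1.7999e+02  1.2000e-01 -1.6565e+02] j [11. 18. 14. 86. -0. -3.] F [ 0.2  0.6 -4.2]
7611 normal [ 0.457 -0.007 -0.89 ] tilt to +x 27.2 side -0.4 c [ 0.0126 -0.0015  0.0809] at axis x0: z 0.0744 circ [array([ 0.0083, -0.001 ]), np.float64(0.0443)]
6521 normal [ 0.457 -0.005 -0.89 ] tilt to +x 27.2 side -0.3 c [ 0.01   -0.0001  0.0506] at axis x0: z 0.0455 circ [array([0.0071, 0.0009]), np.float64(0.0276)]
(-0.006, 0.006) U runs mm: [10.0, 49.8] [23.8, 57.6]
(-0.015, -0.008) U runs mm: [11.4, 45.6] [23.5, 55.6]
(0.008, 0.015) U runs mm: [12.5, 40.7] [26.0, 54.7]
U center 0.03360794146533335 top centre in tool [0.01246626 0.         0.04956144] axis meets:
```

View pics/t5c.png

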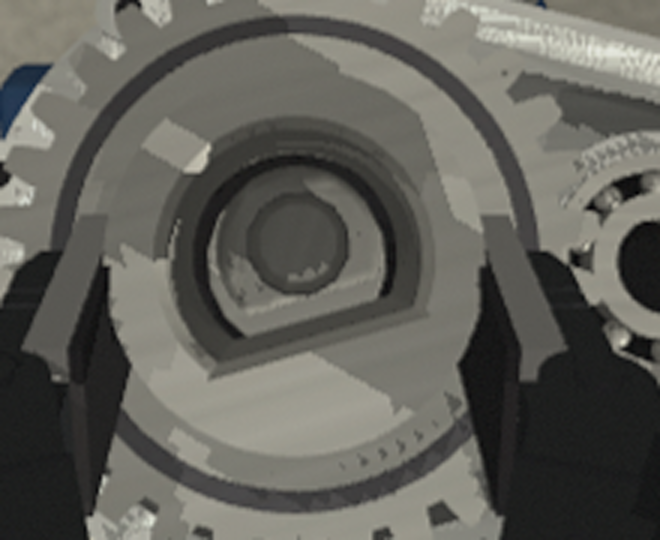

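```bash
python3 - <<'E'
from h import *
from scipy.spatial.transform import Rotation as R
from fit import frame
d=dict(np.load("pics/t5.npz"));P=cloud(d)
R_=R.from_euler("xyz",d["tr"],degrees=True)
Rs,o=frame([.5754,.1139,.2006,14.28])
# nose tip pixels: around crop (298,245)
w=P[190+70:190+92,180+86:180+112].reshape(-1,3);q=(w-o)@Rs*1000
print(np.percentile(q[:,2],[5,50,95]).round(1))
k=q[abs(q[:,2]-np.median(q[:,2]))<1.5];print("tip in shaft frame",cv2.minEnclosingCircle(k[:,:2].astype(np.float32)),len(k))
tc=R_.apply([.0125,0,.0496])+d["tp"];a=R_.apply([.457,0,-.89])
for h in(0,38):print("gear axis pt in shaft frame",((tc-a*h/1000-o)@Rs*1000).round(1))
print((Rs.T@a).round(3))
E
```

```text
[nan nan nan]
tip in shaft frame ((0.0, 0.0), 0.0) 0
gear axis pt in shaft frame [  4.1   0.3 120.3]
gear axis pt in shaft frame [ 2.3  0.3 82.3]
[ 0.048 -0.     0.999]
```

```bash
python3 - <<'E'
from h import *
from fit import frame
d=dict(np.load("pics/t5.npz"));P=cloud(d)
Rs,o=frame([.5754,.1139,.2006,14.28])
w=P[190+45:190+110,180+65:180+130].reshape(-1,3);w=w[np.isfinite(w).all(1)];q=(w-o)@Rs*1000
q=q[np.hypot(q[:,0],q[:,1])<14]
k=q[(q[:,2]>70)&(q[:,2]<78)];print(len(w),len(k),np.median(k[:,2]) if len(k) else 0,cv2.minEnclosingCircle(k[:,:2].astype(np.float32)))
k=q[(q[:,2]>54)&(q[:,2]<62)];print(len(k),k.mean(0),cv2.minEnclosingCircle(k[:,:2].astype(np.float32)))
E
```

```text
4209 905 74.0420970923728 ((-0.3956047594547272, -0.34765124320983887), 8.729422569274902)
886 [-2.0403886  -0.82341699 58.24607231] ((-0.013668318279087543, 0.005893957335501909), 13.98161506652832)
```

```bash

python3 -m creep '[0.22,-0.05,0.12,0,1, -0.1,-0.05,0.7,0,1, -0.4,-0.05,1.2,0,1, -0.78,-0.05,1.86,0,1, -0.78,-0.05,1.86,0,1]' |grep -v t:
python3 tilt.py pics/t6.npz; python3 axis.py pics/t6.npz 27 -0.0385 0.024;  python3 d.py 0.5311 0.1026 0.3531 194.3
```

```text
tool_pos: [0.5406, 0.1047, 0.3355]
contact_force: [1.0, 0.7, -3.8]
gripper_width: 0.046
finger_force: 64.0
8121 normal [ 0.457 -0.005 -0.889] tilt to +x 27.2 side -0.3 c [ 0.0118 -0.0006  0.0814] at axis x0: z 0.0754 circ [array([ 0.0051, -0.0009]), np.float64(0.0452)]
6444 normal [ 0.453 -0.009 -0.891] tilt to +x 26.9 side -0.5 c [0.01   0.0001 0.0514] at axis x0: z 0.0463 circ [array([0.0073, 0.0014]), np.float64(0.0279)]
(-0.006, 0.006) U runs mm: [10.5, 52.0] [22.5, 57.8]
(-0.015, -0.008) U runs mm: [13.3, 22.1, 50.9] [18.9, 22.1, 53.5]
(0.008, 0.015) U runs mm: [14.4, 28.9, 47.1] [25.3, 28.9, 53.6]
U center 0.033769692699209895 top centre in tool [0.01261038 0.         0.04963487] axis meets: 
t 10.15 go [ 0.95  0.03 -1.7 ] turn 0.0 rot [ 1.7999e+02 -6.0000e-02 -1.6567e+02] j [11. 19. 12. 83.  0. -3.] F [ 0.8 -0.1 -3.7]
```

```bash
cat > rel.py <<'E'
import sys
from fit import *
from bench import manip
from scipy.spatial.transform import Rotation as R
# args: tilt deg, top centre x,z in tool (mm), length mm
t,x,z,L=map(float,sys.argv[1:5]);s=manip.get_state();r=R.from_euler("xyz",s["ee_rot"],degrees=True)
Rs,o=frame([.5751,.1134,.2006,14.28]);a=r.apply([np.sin(np.radians(t)),0,-np.cos(np.radians(t))]);c=r.apply([x/1e3,0,z/1e3])+s["tool_pos"]
print("t",s["t"],"top",((c-o)@Rs*1e3).round(1),"bottom",((c-a*L/1e3-o)@Rs*1e3).round(1),"F shaft frame",(s["contact_force"]@Rs).round(1),"rot",s["ee_rot"].round(1))
E
python3 rel.py 27 12.5 49.6 38
python3 -m creep '[-0.15,0,0.26,0,1, -0.3,0,0.52,0,1, -0.45,0,0.78,0,1, -0.6,0,1.04,0,1]' |grep -v t:
python3 rel.py 27 12.5 49.6 38
```

```text
t 10.15 top [ 1.   0.1 98.6] bottom [-1.   0.1 60.6] F shaft frame [-1.2 -0.3 -3.6] rot [ 1.800e+02 -1.000e-01 -1.657e+02]
tool_pos: [0.5461, 0.1062, 0.3266]
contact_force: [-0.5, 1.2, -4.4]
gripper_width: 0.0462
finger_force: 64.0
t 10.55 top [ 1.5  0.2 87.3] bottom [-0.5  0.2 49.4] F shaft frame [-2.4  1.3 -3.7] rot [ 180.     0.  -165.7]
```

```bash

python3 -m creep '[-0.3,0,0.52,0,1, -0.6,0,1.04,0,1, -0.9,0,1.56,0,1, -1.2,0,2.08,0,1, -1.2,0,2.08,0,1]' |grep -v t:
python3 rel.py 27 12.5 49.6 38
```

```text
tool_pos: [0.5582, 0.1093, 0.3049]
contact_force: [2.0, 1.5, -5.7]
gripper_width: 0.0457
finger_force: 63.9
t 11.05 top [ 1.4  0.2 62.3] bottom [-0.5  0.2 24.4] F shaft frame [-0.8  1.  -6.1] rot [ 180.     0.  -165.7]
```

```bash

python3 -m creep '[-0.3,0,0.52,0,1, -0.6,0,1.04,0,1, -0.9,0,1.56,0,1, -1.1,0,1.9,0,1, -1.1,0,1.9,0,1]' |grep -v t:
python3 rel.py 27 12.5 49.6 38
python3 -m creep '[-0.1,0,0.17,0,1, -0.17,0,0.3,0,1, -0.17,0,0.3,0,1]' |grep -v t:
python3 rel.py 27 12.5 49.6 38
```

```text
tool_pos: [0.5684, 0.1119, 0.2866]
contact_force: [0.3, 2.1, -4.1]
gripper_width: 0.0458
finger_force: 63.9
t 11.55 top [ 1.4  0.2 41.2] bottom [-0.6  0.2  3.3] F shaft frame [-1.3  2.  -4. ] rot [ 180.     0.  -165.7]
tool_pos: [0.5683, 0.1119, 0.2859]
contact_force: [-8.0, -0.4, 8.7]
gripper_width: 0.0461
finger_force: 65.0
t 11.85 top [ 1.   0.2 40.7] bottom [-1.   0.2  2.8] F shaft frame [-2.5  1.6 11.4] rot [ 1.800e+02 -1.000e-01 -1.657e+02]
```

```bash

python3 -m creep '[-0.05,0,0.1,0,1, -0.1,0,0.2,0,1, -0.1,0,0.2,0,1]' |grep -v t:
python3 rel.py 27 12.5 49.6 38;python3 tilt.py pics/t7.npz;python3 axis.py pics/t7.npz 29 -0.0385 0.024
```

```text
tool_pos: [0.5683, 0.1119, 0.2856]
contact_force: [-12.6, -1.5, 16.9]
gripper_width: 0.0466
finger_force: 65.6
t 12.15 top [ 0.8  0.2 40.4] bottom [-1.3  0.2  2.5] F shaft frame [-2.5  1.7 21. ] rot [-1.800e+02 -1.000e-01 -1.657e+02]
7788 normal [ 0.487  0.    -0.874] tilt to +x 29.1 side 0.0 c [ 0.0102 -0.0006  0.0801] at axis x0: z 0.0745 circ [array([ 0.0082, -0.0012]), np.float64(0.0446)]
5990 normal [ 0.481 -0.007 -0.876] tilt to +x 28.8 side -0.4 c [ 0.01   -0.0006  0.0505] at axis x0: z 0.045 circ [array([0.0066, 0.0003]), np.float64(0.0277)]
(-0.006, 0.006) U runs mm: [12.0, 52.8] [26.6, 60.0]
(-0.015, -0.008) U runs mm: [13.2, 45.9] [26.9, 58.8]
(0.008, 0.015) U runs mm: [13.9, 45.0] [29.8, 57.9]
U center 0.03595897920824521 top centre in tool [0.01278526 0.         0.05110612] axis meets:
```

```bash

python3 -m creep '[0,0,-0.1,0,0, 0,0,-0.1,0,0, 0,0,-0.1,0,0, 0,0,-2,0,0, 0,0,-6,0,0]' |grep -v t:
python3 -m creep '[0,0,-4,0,0, 0,0,-8,0,0, 0,0,-10,0,0]' |grep -v t:
python3 - <<'E'
from bench import manip
from fit import *
c=manip.read_camera("wrist");np.savez("pics/g1.npz",**c);cv2.imwrite("pics/g1.png",c["pixels"][:,:,::-1])
P=cloud(c).reshape(-1,3);P=P[np.isfinite(P).all(1)]
Rs,o=frame([.5751,.1134,.2006,14.28]);q=(P-o)@Rs*1e3;r=np.hypot(q[:,0],q[:,1])
for lo,hi,a,b in((17,24,30,46),(28,40,5,22),(0,8,66,80)):
    k=q[(r>lo)&(r<hi)&(q[:,2]>a)&(q[:,2]<b)];A=np.c_[k[:,:2],np.ones(len(k))];s=np.linalg.lstsq(A,k[:,2],rcond=None)[0];print(len(k),np.median(k[:,2]),"plane",s.round(3))
k=q[(r<30)&(abs(q[:,2]-38)<2)];print(cv2.minEnclosingCircle(k[:,:2].astype(np.float32)))
E
python3 d.py 0.611 -0.2101 0.25 -156.1
```

```text
tool_pos: [0.5695, 0.1119, 0.3382]
contact_force: [0.6, -0.0, -0.0]
gripper_width: 0.0852
finger_force: 0.0
tool_pos: [0.5714, 0.1123, 0.4456]
contact_force: [-0.0, 0.2, 0.7]
gripper_width: 0.0856
finger_force: 0.0
1148 38.1803726769428 plane [-2.9000e-02 -3.0000e-03  3.7968e+01]
2828 12.353053501038161 plane [-1.0000e-03 -4.0000e-03  1.2356e+01]
380 73.96158400536626 plane [-4.3000e-02  1.9000e-02  7.3799e+01]
((-0.8271722197532654, -1.0339162349700928), 24.225793838500977)
t 13.05 go [  4.35 -32.2   19.77] turn -9.6 rot [-179.95    0.53 -165.68] j [ 11.  24.  35. 101.  -0.  -3.] F [-1.7 -0.8  2.4]
```

```bash

python3 -m creep '[0,-5,0,0,0, 1,-10,2,-3,0, 3,-20,8,-9.6,0, 4.35,-32.2,18,-9.6,0, 4.35,-32.2,18,-9.6,0]' |grep -v t:
python3 d.py 0.611 -0.2101 0.25 -156.2
```

```text
tool_pos: [0.5967, -0.1077, 0.3375]
contact_force: [0.6, -0.1, -0.0]
gripper_width: 0.085
finger_force: 0.0
t 13.55 go [ 2.85 -9.94  8.76] turn 0.1 rot [-179.98   -0.   -156.09] j [-10.  26.  23.  87.  -0. -34.] F [ 0.6 -0.1 -0. ]
```

```bash

python3 -m creep '[2.8,-9.9,8.7,0.1,0, 2.8,-9.9,8.7,0.1,0, 2.8,-9.9,8.7,0.1,0, 2.8,-9.9,8.7,0.1,0, 2.8,-9.9,8.7,0.1,0]' |grep -v t:
python3 - <<'E'
from bench import manip
from h import *
c=manip.read_camera("wrist");np.savez("pics/w5.npz",**c);w=cloud(c).reshape(-1,3);w=w[np.isfinite(w).all(1)]
cv2.imwrite("pics/w5.png",c["pixels"][:,:,::-1])
m=(abs(w[:,2]-.060)<.006)&(np.hypot(w[:,0]-.611,w[:,1]+.2101)<.036);k=w[m];print(len(k),cv2.minEnclosingCircle(k[:,:2].astype(np.float32)),k.mean(0))
# rasterise the bore hole and find the chord
(cx,cy),_=cv2.minEnclosingCircle(k[:,:2].astype(np.float32))
a=np.arctan2(k[:,1]-cy,k[:,0]-cx);r=np.hypot(k[:,0]-cx,k[:,1]-cy)
b=[];
for t in np.radians(np.arange(-180,180,3)):
    s=abs((a-t+np.pi)%(2*np.pi)-np.pi)<.04
    if s.sum()>3:b.append((np.degrees(t),r[s].min()*1e3))
b=np.array(b);i=b[b[:,1]<14];print(i.round(1).tolist())
E
python3 d.py 0.611 -0.2101 0.107 -156.2
```

```text
tool_pos: [0.6108, -0.2082, 0.2505]
contact_force: [-0.8, 0.1, -0.6]
gripper_width: 0.0854
finger_force: 0.0
2296 ((0.6101599335670471, -0.21053889393806458), 0.025288891047239304) [ 0.61011269 -0.21039128  0.06013024]
[[-3.0, 13.1], [0.0, 12.8], [3.0, 11.9], [6.0, 11.5], [9.0, 11.5], [12.0, 11.4], [15.0, 11.0], [18.0, 10.7], [21.0, 10.6], [24.0, 10.6], [27.0, 10.3], [30.0, 10.2], [33.0, 10.2], [36.0, 10.0], [39.0, 10.2], [42.0, 9.8], [45.0, 10.2], [48.0, 11.0], [51.0, 10.0], [54.0, 10.3], [57.0, 10.3], [60.0, 10.7], [63.0, 10.9], [66.0, 11.0], [69.0, 11.0], [72.0, 11.6], [75.0, 12.3], [78.0, 12.3], [81.0, 13.1], [84.0, 14.0]]
t 14.1 go [ 0.14 -0.24 14.5 ] turn 0.0 rot [ 1.7997e+02 -1.0000e-02 -1.5618e+02] j [-19.  32.  20.  78.   0. -43.] F [ 0.3  0.2 -0.5]
```

```bash

python3 -m creep '[0.2,-0.25,4.5,0,0, 0.2,-0.25,9,0,0, 0.2,-0.25,12.5,0,0, 0.2,-0.25,14.4,0,0, 0.2,-0.25,14.4,0,0]' |grep pos
python3 d.py 0.6103 -0.2104 0.107 -156.2
python3 -m creep '[0,0,0,0,1, 0,0,0,0,1, 0,0,0,0,1, 0,0,0,0,1, 0,0,0,0,1]' |grep -v t:
python3 -m creep '[0,0,-4,0,1, 0,0,-8,0,1, 0,0,-12,0,1, 0,0,-16,0,1, 0,0,-20,0,1]' |grep -v t:
python3 d.py 0.53 0.1 0.37 -165.7
```

```text
tool_pos: [0.6093, -0.2085, 0.106]
t 14.6 go [-0.02 -0.21 -0.1 ] turn 0.2 rot [ 179.8    -0.2  -156.04] j [-19.  38.   8.  60.   0. -43.] F [-0.4  0.   0.7]
tool_pos: [0.6123, -0.2105, 0.1115]
contact_force: [-0.4, 3.1, 6.2]
gripper_width: 0.0483
finger_force: 63.4
tool_pos: [0.6099, -0.2106, 0.3098]
contact_force: [0.2, -0.1, -4.4]
gripper_width: 0.0482
finger_force: 64.8
t 15.6 go [-5.23 31.65 -6.02] turn 9.5 rot [ 1.7999e+02 -4.0000e-02 -1.5618e+02] j [-19.  31.  27.  86.  -0. -43.] F [ 0.2 -0.1 -4.4]
```

```bash

python3 -m creep '[0,0,-5,5,1, -1,3,-10,9.5,1, -4,10,-11,9.5,1, -6,20,-11,9.5,1, -6,25,-11,9.5,1]' |grep -v t:
python3 tilt.py pics/s1.npz; python3 axis.py pics/s1.npz 0 -0.0505 0.025
python3 d.py 0.5453 0.106 0.415 -165.7
```

```text
tool_pos: [0.5857, -0.0364, 0.4159]
contact_force: [1.1, 0.6, -5.4]
gripper_width: 0.0479
finger_force: 64.8
5106 normal [-0.003  0.006 -1.   ] tilt to +x -0.2 side 0.4 c [ 0.0023 -0.004   0.0517] at axis x0: z 0.0518 circ [array([ 0.0023, -0.0063]), np.float64(0.0279)]
3497 normal [ 0.969 -0.248 -0.004] tilt to +x 89.8 side -14.4 c [-0.0084 -0.0081  0.074 ] at axis x0: z 1.6048 circ [array([-0.0061, -0.0031]), np.float64(0.0194)]
(-0.006, 0.006) U runs mm: [-22.7, 6.7] [-3.2, 26.3]
(-0.015, -0.008) U runs mm: [-23.3, 17.9] [-9.1, 27.0]
(0.008, 0.015) U runs mm: [-15.4] [18.4]
U center 0.0012616961492971646 top centre in tool [0.0012617 0.        0.0505   ] axis meets: 
t 16.15 go [ 0.24 13.94  0.28] turn 0.5 rot [ 1.7953e+02  5.0000e-02 -1.6525e+02] j [ -3.  24.  31.  97.   0. -18.] F [-3.7  5.  -4.4]
```

```bash

python3 -m creep '[0.1,5,0,0.5,1, 0.1,10,0,0.5,1, 0.1,13.9,0.2,0.5,1, 0.1,13.9,0.2,0.5,1, 0.1,13.9,0.2,0.5,1]' |grep -v t:
python3 d.py 0.547 0.1064 0.371 -165.7
python3 rel.py 0 1.7 51.8 60
```

```text
tool_pos: [0.55, 0.0974, 0.4135]
contact_force: [0.2, -0.2, -5.0]
gripper_width: 0.0484
finger_force: 65.4
t 16.65 go [0.07 0.95 4.25] turn -0.3 rot [-1.7995e+02 -2.0000e-02 -1.6603e+02] j [10. 20. 25. 95. -0. -4.] F [ 0.2 -0.2 -5. ]
t 16.65 top [ 54.5  -9.3 154.5] bottom [ 24.5  -9.4 102.6] F shaft frame [-2.4 -0.2 -4.4] rot [-180.   -0. -166.]
```

```bash

python3 -m creep '[0.1,0.9,0.5,-0.3,1, 0.1,0.9,2,-0.3,1, 0.1,0.9,2,-0.3,1]' |grep -v t:
python3 d.py 0.547 0.1064 0.371 -165.7
```

```text
tool_pos: [0.5467, 0.1042, 0.3911]
contact_force: [-0.9, -0.7, -4.4]
gripper_width: 0.0481
finger_force: 65.3
t 16.95 go [-0.09  0.21  2.01] turn -0.3 rot [ 179.99   -0.26 -165.96] j [11. 20. 21. 92. -0. -3.] F [-0.9 -0.7 -4.4]
```

```bash

python3 -m creep '[-0.1,0.2,0,-0.3,1, -0.1,0.2,0.8,-0.3,1, -0.1,0.2,1.5,-0.3,1, -0.1,0.2,2,-0.3,1, -0.1,0.2,2,-0.3,1]' |grep -v t:
python3 d.py 0.547 0.1064 0.371 -165.7
```

```text
tool_pos: [0.5474, 0.1072, 0.3723]
contact_force: [-0.0, -0.3, -4.5]
gripper_width: 0.0481
finger_force: 65.3
t 17.45 go [ 0.06 -0.06  0.13] turn 0.1 rot [ 1.7999e+02 -1.3000e-01 -1.6558e+02] j [11. 20. 19. 89. -0. -3.] F [-0.  -0.3 -4.5]
```

```bash

python3 -m creep '[0.3,0,0,0,1, 0.6,0,0.1,0,1, 0.9,0,0.2,0,1, 1.2,0,0.35,0,1]' |grep -v t:
python3 tilt.py pics/s2.npz
```

```text
tool_pos: [0.538, 0.1048, 0.3717]
contact_force: [7.2, 1.8, 0.7]
gripper_width: 0.0484
finger_force: 65.9
6280 normal [ 0.036  0.002 -0.999] tilt to +x 2.1 side 0.1 c [0.002  0.0001 0.0511] at axis x0: z 0.051 circ [array([ 0.0019, -0.0012]), np.float64(0.0256)]
3342 normal [-0.965  0.26  -0.035] tilt to +x -87.9 side 15.0 c [-0.0088  0.0008  0.0746] at axis x0: z -0.1751 circ [array([-0.0078,  0.0009]), np.float64(0.0216)]
```

```bash

python3 -m creep '[0.2,0,0.05,0,1, 0.4,0,0.1,0,1, 0.6,0,0.2,0,1, 0.8,0,0.3,0,1]' |grep -v t:
python3 tilt.py pics/s3.npz
```

```text
tool_pos: [0.5314, 0.1032, 0.37]
contact_force: [4.9, 1.6, 2.3]
gripper_width: 0.0482
finger_force: 65.8
6444 normal [ 0.145  0.001 -0.989] tilt to +x 8.3 side 0.1 c [0.0011 0.0001 0.051 ] at axis x0: z 0.0508 circ [array([ 0.0015, -0.0012]), np.float64(0.0253)]
2954 normal [-0.957  0.256 -0.138] tilt to +x -81.8 side 14.9 c [-0.0118  0.0011  0.0746] at axis x0: z -0.0095 circ [array([-0.008,  0.001]), np.float64(0.0218)]
```

```bash

python3 -m creep '[0.3,0,0.1,0,1, 0.6,0,0.25,0,1, 0.9,0,0.4,0,1, 1.2,0,0.6,0,1]' |grep -v t:
python3 tilt.py pics/s4.npz
```

```text
tool_pos: [0.5198, 0.1002, 0.3646]
contact_force: [5.4, 1.5, 2.4]
gripper_width: 0.0483
finger_force: 66.2
6719 normal [ 0.362 -0.002 -0.932] tilt to +x 21.2 side -0.1 c [0.     0.0002 0.0508] at axis x0: z 0.0508 circ [array([ 0.0012, -0.0012]), np.float64(0.0248)]
1713 normal [-0.904  0.254 -0.343] tilt to +x -69.2 side 14.7 c [-0.0165  0.0015  0.0705] at axis x0: z 0.0259 circ [array([-0.0119,  0.0013]), np.float64(0.0222)]
```

```bash

python3 -m creep '[0.3,0,0.15,0,1, 0.6,0,0.35,0,1, 0.8,0,0.5,0,1, 0.8,0,0.5,0,1]' |grep -v t:
python3 tilt.py pics/s5.npz;  python3 axis.py pics/s5.npz 29 -0.0445 0.025;python3 rel.py 29 0 50.8 60
```

```text
tool_pos: [0.5122, 0.0984, 0.3593]
contact_force: [7.0, 2.7, 0.8]
gripper_width: 0.0482
finger_force: 66.1
6688 normal [ 0.514 -0.009 -0.858] tilt to +x 30.9 side -0.5 c [-0.0002  0.0002  0.0511] at axis x0: z 0.0512 circ [array([ 0.0015, -0.001 ]), np.float64(0.0243)]
782 normal [ 0.517 -0.02  -0.856] tilt to +x 31.2 side -1.1 c [-0.0016  0.0028  0.0519] at axis x0: z 0.0529 circ [array([ 0.0003, -0.0006]), np.float64(0.0242)]
(-0.006, 0.006) U runs mm: [1.7, 41.8] [18.2, 51.4]
(-0.015, -0.008) U runs mm: [2.9, 35.9] [18.1, 50.6]
(0.008, 0.015) U runs mm: [3.6] [49.8]
U center 0.02642941824621392 top centre in tool [0.00154166 0.         0.05173381] axis meets: 
t 19.25 top [ -1.5   1.  125.5] bottom [-1.7  1.1 65.5] F shaft frame [ 7.4 -0.1 -2.3] rot [ 180.     0.7 -165.6]
```

```bash

python3 rel.py 30.9 1.5 51.7 60
python3 -m creep '[-0.2,-0.1,-0.1,-1,1, -0.2,-0.1,-0.1,-1,1, -0.2,-0.1,-0.1,-1,1]' |grep -v t:
python3 tilt.py pics/s6.npz;  python3 axis.py pics/s6.npz 30 -0.0445 0.025;python3 rel.py 30 1.5 51.7 60
```

```text
t 19.25 top [ -3.2   1.  125.4] bottom [-1.5  1.1 65.4] F shaft frame [ 7.4 -0.1 -2.3] rot [ 180.     0.7 -165.6]
tool_pos: [0.5132, 0.0979, 0.3596]
contact_force: [4.5, 3.2, 1.4]
gripper_width: 0.0482
finger_force: 66.0
6740 normal [ 0.506 -0.007 -0.863] tilt to +x 30.4 side -0.4 c [-0.0003  0.0003  0.0511] at axis x0: z 0.0512 circ [array([ 0.0014, -0.0009]), np.float64(0.0244)]
709 normal [ 0.509 -0.01  -0.861] tilt to +x 30.6 side -0.6 c [0.0004 0.0015 0.053 ] at axis x0: z 0.0528 circ [array([ 0.0006, -0.001 ]), np.float64(0.0238)]
(-0.006, 0.006) U runs mm: [2.6, 42.6] [18.9, 52.3]
(-0.015, -0.008) U runs mm: [3.7, 36.3] [18.9, 51.2]
(0.008, 0.015) U runs mm: [4.5] [50.4]
U center 0.02730675131631679 top centre in tool [0.00139834 0.         0.05219151] axis meets: 
t 19.6 top [ -2.5   0.3 125.3] bottom [-2.   0.9 65.3] F shaft frame [ 4.2  1.4 -1.2] rot [ 180.     0.5 -164.5]
```

View pics/s6.png

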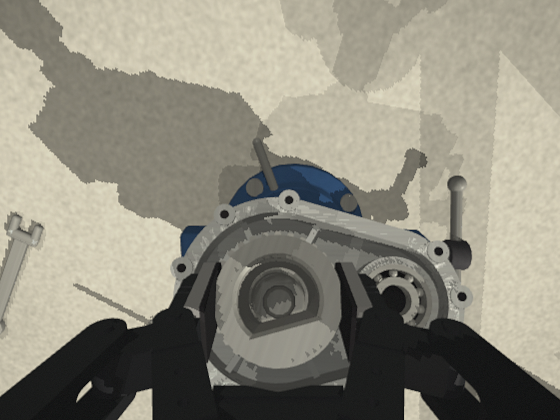

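```bash

python3 -m creep '[-0.18,-0.05,-0.1,0,1, -0.18,-0.05,-0.1,0,1, -0.33,-0.05,0.16,0,1, -0.48,-0.05,0.42,0,1, -0.68,-0.05,0.77,0,1]' |grep -v t:
python3 rel.py 30 1.5 51.8 60
```

```text
tool_pos: [0.5192, 0.0987, 0.3506]
contact_force: [1.7, 3.3, 7.6]
gripper_width: 0.0484
finger_force: 66.8
t 20.1 top [ -2.   -0.5 114.6] bottom [-1.7  0.1 54.6] F shaft frame [5.9 2.7 5.3] rot [ 180.     0.3 -164.6]
```

```bash

python3 -m creep '[-0.15,0,-0.08,0,1, -0.15,0,-0.08,0,1, -0.3,0,0.18,0,1, -0.45,0,0.44,0,1]' |grep -v t:
python3 rel.py 30 1.5 51.8 60;python3 tilt.py pics/s7.npz;  python3 axis.py pics/s7.npz 30 -0.0445 0.025
```

```text
tool_pos: [0.523, 0.0997, 0.3452]
contact_force: [3.6, 4.3, 3.5]
gripper_width: 0.0483
finger_force: 66.3
t 20.5 top [ -1.4  -0.4 108. ] bottom [-1.3  0.2 48. ] F shaft frame [5.7 3.3 0.8] rot [ 1.800e+02  1.000e-01 -1.646e+02]
6708 normal [ 0.512 -0.009 -0.859] tilt to +x 30.8 side -0.5 c [-0.      0.0005  0.0506] at axis x0: z 0.0506 circ [array([ 0.0018, -0.0008]), np.float64(0.0242)]
751 normal [ 0.48   0.033 -0.877] tilt to +x 28.7 side 1.9 c [-0.02   -0.0006  0.0966] at axis x0: z 0.1076 circ [array([-0.0233, -0.001 ]), np.float64(0.0163)]
(-0.006, 0.006) U runs mm: [2.4, 42.6] [18.8, 52.2]
(-0.015, -0.008) U runs mm: [3.6, 37.0] [18.5, 51.3]
(0.008, 0.015) U runs mm: [4.5] [50.5]
U center 0.02715421841407236 top centre in tool [0.00126624 0.         0.05211524] axis meets:
```

```bash

python3 -m creep '[-0.1,0,-0.05,0,1, -0.25,0,0.21,0,1, -0.4,0,0.47,0,1, -0.5,0,0.64,0,1, -0.5,0,0.64,0,1]' |grep -v t:
python3 rel.py 30.5 1.4 51.8 60
python3 -m creep '[-0.1,0,0.18,0,1, -0.15,0,0.27,0,1, -0.15,0,0.27,0,1]' |grep -v t:
python3 rel.py 30.5 1.4 51.8 60
```

```text
tool_pos: [0.5277, 0.101, 0.3381]
contact_force: [6.1, 4.3, 0.8]
gripper_width: 0.0483
finger_force: 66.1
t 21.05 top [-0.8 -0.3 99.4] bottom [-0.2  0.3 39.4] F shaft frame [ 6.4  2.6 -2.8] rot [ 1.800e+02  1.000e-01 -1.646e+02]
tool_pos: [0.5281, 0.1012, 0.3375]
contact_force: [-0.6, 3.0, 11.5]
gripper_width: 0.0483
finger_force: 67.1
t 21.35 top [-0.7 -0.3 98.6] bottom [-0.1  0.3 38.6] F shaft frame [5.9 3.  9.9] rot [-1.800e+02  1.000e-01 -1.646e+02]
```

```bash

python3 -m creep '[-0.05,0,0.1,0,1, -0.05,0,0.1,0,1, 0,0,0,0,0, 0,0,0,0,0, 0,0,0,0,0]' |grep -v t:
python3 -m creep '[0,0,-3,0,0, 0,0,-7,0,0, 0,0,-11,0,0, 0,0,-13,0,0, 0,0,-13,0,0]' |grep -v t:
python3 - <<'E'
from bench import manip
from fit import *
c=manip.read_camera("wrist");cv2.imwrite("pics/e1.png",c["pixels"][:,:,::-1])
P=cloud(c).reshape(-1,3);P=P[np.isfinite(P).all(1)]
Rs,o=frame([.5751,.1134,.2006,14.28]);q=(P-o)@Rs*1e3;r=np.hypot(q[:,0],q[:,1])
for lo,hi,a,b in((17,24,90,110),(28,40,5,22),(0,8,66,80)):
    k=q[(r>lo)&(r<hi)&(q[:,2]>a)&(q[:,2]<b)];A=np.c_[k[:,:2],np.ones(len(k))];s=np.linalg.lstsq(A,k[:,2],rcond=None)[0];print(len(k),np.median(k[:,2]),"plane",s.round(3))
k=q[(r<30)&(abs(q[:,2]-98)<2)];print(cv2.minEnclosingCircle(k[:,:2].astype(np.float32)))
print(manip.get_state()["t"],manip.get_state()["contact_force"])
E
```

```text
tool_pos: [0.5276, 0.1004, 0.3343]
contact_force: [0.0, -0.1, 0.2]
gripper_width: 0.0854
finger_force: 0.0
tool_pos: [0.529, 0.1009, 0.4683]
contact_force: [0.7, 0.8, -0.1]
gripper_width: 0.0855
finger_force: 0.0
1771 98.1268591626188 plane [9.0000e-03 3.0000e-03 9.7852e+01]
1719 12.370299774267737 plane [-1.0000e-03 -2.0000e-03  1.2378e+01]
241 73.97466825216274 plane [4.1000e-02 2.3000e-02 7.3996e+01]
((-1.1461966037750244, -0.5016710162162781), 25.181602478027344)
22.4 [ 0.77079377 -0.15442375 -0.70920721]
```

Sleeve top at 98.1 mm and wheel top at 12.4 mm above the shoulder: both are home and released.

```bash
python3 -c "
from bench import manip
print(manip.hand_in())"
```

```text
the job is handed in; nothing more can be done
None
```

The gear and then the sleeve are on the shaft, flats aligned, fully home and released; the job was handed in at about 22 s. By camera the wheel's top face is 12.4 mm above the shoulder (12 nominal) and the sleeve's top is at 98.1 mm (98 nominal). The piston, valve and spanner were not touched.

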